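Load a blank into the hand press's slide

ROBOT

A 7-joint arm with a two-finger parallel gripper is mounted at the origin on the work surface. World frame = base frame: x ahead of the robot, y to its left, z up, the work surface at z = 0. Lengths are in m, angles in degrees, forces in N, time in s.
With the tool pointing down it reaches from about 0.425 to 1.025 m from the base axis. Payload 9.4 kg.
Tool frame: the origin (TCP) lies midway between the tips of the shut fingers; the grasp point (between the pads) lies 19 mm behind it; z points along the fingers, y is the line along which they close (so a half turn about z gives the same grasp; the last joint's range is limited). The gripper opens to 85 mm and grips with 20 to 120 N. Pads are 22 mm wide; open, the fingers measure 114 mm over their backs; the gripper's body (76 mm by 85 mm) begins 54 mm behind the grasp point. The pads swing forward as they close: fully open they stand 13 mm farther back than shut.
Start: joints at [63.272, 34.337, -0.143, 91.639, 0.103, 54.024, -4.572], TCP at [0.275, -0.671, 0.231] pointing down, gripper open.
Joint ranges: [-147.43, 147.43], [-19.82, 112.94], [-74.19, 73.91], [6.32, 146.72], [-59.91, 239.91], [6.04, 106.73], [-150.56, 150.56]. Speed limits (degrees/s): [127.2, 127.2, 172.46, 172.46, 180, 180, 180].

INTERFACE

Orientations are given as [roll, pitch, yaw] about the fixed x, y, z axes, in that order (R = Rz(yaw) Ry(pitch) Rx(roll)).
In Python, from plant import sensors, snapshot, camera_params, env gives the robot as it stands.
- The arm moves only by the tool send_rows, never from a script. Its arguments are lists of equal length, an entry for each row: "claw": the opening, from 0 (shut) to 1 (fully open); "dp": the shift along the tool's x, y, z in mm, a list of three; "rot": the turn, a rotation vector about the tool's x, y, z in degrees, a list of three. In form: {"claw": [claw, ...], "dp": [[dx, dy, dz], ...], "rot": [[wx, wy, wz], ...]}. A call has 1 to 10 rows; each row shifts and turns the commanded pose from where the row before left it, along the tool's axes as they then stand; what a row does not reach is not made up. A row lasts 1/10 s, in which the tool goes at most 50 mm and 8.59 degrees, less where a joint would pass 70% of its speed; a pose out of reach is approached as far as the arm can. A call is refused whole if a number of a shift passes 50 or a number of a turn 8.59, either way. A call with a gripper value outside its range is refused whole. The fingers move at their own pace and stop on an object; the grip force is fixed at half the most. Time passes only in rows, so rows that do not move let the fingers close. It gives the time, the measured TCP pose, the force, the opening and the grip force at its end, in the units of the state.
- sensors.sense(): the state, without advancing time (a new reading comes with each control period).
- snapshot(name): name is "scene" or "side" or "wrist"; returns (picture, depth): 400x640x3 uint8, blue, green, red; 400x640 float32, m along the optical axis (not along the pixel's ray), 0 where there is no reading.
- camera_params(name): a dict with "intrinsics" (3x3 intrinsics, pixels), "eye" and "orientation" of the camera in the world; the wrist camera has in their place "hand_eye" (4x4, takes a point from camera to tool coordinates, whose origin is the TCP and whose axes are the flange's). Camera axes: x right, y up, looking along -z (the intrinsics and any distortion apply to the point x, -y, -z); pixel columns grow to the right and rows downward; lengths in m; the calibration is good to about 2 mm. A picture is of the moment at which its call begins: read the wrist's pose just before it. camera_params takes no time and is no camera call.
- env.finish_job(): hands the job in; it is judged then, once.
The state is a dict: "time": time; "joint_pos": joint angles; "joint_velocities": joint speeds; "effort": joint torques, N m; "tool_pos": TCP position; "tcp_rot": TCP orientation; "contact_force": force on the tool from outside, world axes, zero at the start; "ft_torque": the same for the moment, N m; "finger_gap": finger opening in m; "gripper_force": force on a finger pad.
Only numpy, scipy, OpenCV 4.12 (cv2) and the standard library are available. Lean on these libraries where they do the work, as an engineer would, in place of code of your own. Each camera call takes 0.05 s, during which the arm holds its last target. There are 200 camera calls.

TASK

Load the hand press: with the slide left out at its loading position, push the round blank lying on the slide's apron over the raised lip and against the spring pad until it drops behind the lip and lies flat in the pocket, then push the slide by its bar all the way in under the ram, home against its stop. Keep your pushes light (never over 30 N), do not shove the slide in before the blank is down, and leave everything else on the cart where it is.

Things in the scene. Friction and masses are not known exactly. Their poses are not given: they have to be found in the camera images.
- press: Cast-iron hand press, 425 mm high, fixed, with its yellow die shoe. Origin on the cart top under the ram axis; x points from the open front of the throat back to the column (the way the slide goes in), y to the left of that, z up. Lever parked up, punch 122 mm above the cart.
- pocket (a point): Centre of the pocket floor on the loading slide (moves with it). Axes as the press: x is the way in. The pocket runs from the lip's inner face (x -46 mm) to a solid end wall (x +46 mm). Rails either side leave a 94 mm wide channel and rise 9 mm above this floor; the apron where the blank starts is 3 mm above it and reaches from x -58 to -215 mm.
- lip (a point): Middle of the raised lip's top, 48 mm in front of the pocket centre; axes as pocket. The lip crosses the whole channel: top 6 mm above the pocket floor and 3 mm above the apron, 4 mm wide, with a bevel 8 mm long on the apron side and an upright face on the pocket side.
- pad (a point): Middle of the face of the spring pad at the pocket's far end: 28 mm wide, 10 mm high. At rest 42 mm beyond the pocket centre; springs back up to 4 mm (1.6 N to start, 3.2 N fully back). The blank clears the lip with the pad nearly fully back; being light it then hangs by friction and must be drawn or pressed down while still held forward, else the pad throws it back onto the lip. Once down it is nipped (pad back 2 mm), its top 2 mm above the lip.
- bar (a point): Middle of the slide's push bar: round bar 12 mm thick, 84 mm long, lying across the slide (along y of pocket), 256 mm in front of the pocket centre, 6 mm below the pocket floor's height, 21 mm above the die shoe and 86 mm off the cart where it overhangs; carried on two stems 28 mm either side of the middle, which run to the slide.
- slide (a joint): Travel of the loading slide in m: 0 = pulled out, loading position (start); 0.12 = home against its stop, pocket centre under the ram axis (press origin). Stays where left; it drags with about 10 N, so a harder push on the blank shoves the slide in.
- blank_center (a point): Centre (half-way up) of the round flat metal blank on the apron: 90 mm across, 8 mm thick, about 0.16 kg, too wide to be gripped. z is its flat axis; its yaw means nothing.
- blank: The same blank; origin at the centre of its underside.
- stripper: Bystander: orange polyurethane stripper ring, 64 mm across, 22 mm high; origin under its centre.
- retainer: Bystander: silver punch retainer, 62 mm across, 44 mm high; origin under its centre.
- diebutton: Bystander: steel die button, a ring 56 mm across, 28 mm high; origin under its centre.
- spanner: Bystander: steel spanner 170 mm long lying on the cart; origin under its middle.
- greasetin: Bystander: green tin 60 mm across, 50 mm high; origin under its centre.
- hexkey: Bystander: dark hex key, legs 90 and 28 mm, 6 mm thick, lying flat; origin under its long leg's middle.
- spare: Bystander: another blank like the first, lying on the cart top, not wanted now; origin under its centre.
Not all that is in view belongs to the job. Leave any brown look-alike of the blank alone.

How it is judged:
By the outcome, as a careful person would: the job done as asked, in the order asked, and still so for the second after the job is handed in, with the robot touching nothing.
It also fails if it takes over 64 s, if anything falls off the work surface, if the arm or the gripper's body presses on something with over 40 N, if the wrist force passes 120 N, or if a joint passes its speed limit or range.

## Working session

There is one attempt and no reset: what is moved stays moved. The work goes in short steps, Python scripts to look and compute and a tool call to move; the robot and the scene stay as the last step left them, time stands still between calls to the robot, and variables do not carry over. Pictures are saved under pics/ and viewed, at most 10 in all, crops included, and the job is handed in when it is done.

Besides the shell and the picture viewer there is one more tool, called after "Request:" as a command line: name --argument value ..., lists and objects as JSON in quotes. send_rows: Moves the arm, as the interface text tells. Its arguments: {"type":"object","properties":{"claw":{"type":"array","items":{"type":"number"}},"dp":{"type":"array","items":{"type":"array","items":{"type":"number"}}},"rot":{"type":"array","items":{"type":"array","items":{"type":"number"}}}},"required":["claw","dp","rot"]}

```bash
mkdir -p pics; ls
cat > h.py <<'E'
import numpy as np, cv2
from plant import sensors, snapshot, camera_params, env
from scipy.spatial.transform import Rotation as R
def cam(name, s=None):
    p=camera_params(name); K=np.array(p["intrinsics"])
    if name=="wrist":
        s=s or sensors.sense(); H=np.array(p["hand_eye"])
        T=np.eye(4); T[:3,:3]=R.from_euler('xyz',s["tcp_rot"],degrees=True).as_matrix(); T[:3,3]=s["tool_pos"]
        M=T@H; return K,M[:3,:3],M[:3,3]
    o=np.array(p["orientation"])
    Rm=o if o.shape==(3,3) else None
    return K,Rm if Rm is not None else o,np.array(p["eye"])
def onplane(c,uv,z):
    K,Rm,e=c; d=Rm@np.array([(uv[0]-K[0,2])/K[0,0],-(uv[1]-K[1,2])/K[1,1],-1]); return e+d*(z-e[2])/d[2]
def bydepth(c,uv,d):
    K,Rm,e=c; return e+Rm@(np.array([(uv[0]-K[0,2])/K[0,0],-(uv[1]-K[1,2])/K[1,1],-1])*d)
E
python3 - <<'E'
from h import *
for n in ("scene","side","wrist"):
    print(n,{k:np.round(v,4).tolist() if not isinstance(v,(str,dict)) else v for k,v in camera_params(n).items()})
s=sensors.sense(); print(s)
for n in ("scene","side"):
    im,d=snapshot(n); cv2.imwrite(f"pics/{n}0.png",im); np.save(f"pics/{n}0.npy",d)
E
```

```text
pics
scene {'intrinsics': [[387.0165, 0.0, 314.7526], [0.0, 387.0165, 200.7526], [0.0, 0.0, 1.0]], 'eye': [1.1314, -0.4907, 0.588], 'orientation': [56.2587, 1.3075, 49.2119]}
side {'intrinsics': [[375.3969, 0.0, 317.7699], [0.0, 375.3969, 192.0252], [0.0, 0.0, 1.0]], 'eye': [0.5021, -0.6421, 0.6121], 'orientation': [50.2272, -0.972, -4.469]}
wrist {'intrinsics': [[297.5958, 0.0, 321.9828], [0.0, 297.5958, 195.0537], [0.0, 0.0, 1.0]], 'hand_eye': [[-0.0003, 0.9547, 0.2975, 0.0753], [1.0, 0.0003, -0.0002, -0.0003], [-0.0003, 0.2975, -0.9547, -0.1423], [0.0, 0.0, 0.0, 1.0]]}
{'time': 0.0, 'joint_pos': array([63.27129681, 34.38582877, -0.1467457 , 91.6816441 ,  0.10460576,
       54.02277096, -4.57107244]), 'joint_velocities': array([ 0.09635574, -0.05356184, -0.01214481, -0.02000421,  0.00066188,
        0.00689344, -0.04708408]), 'effort': array([-2.00670879e-04, -7.76435351e+01,  1.56461611e+00, -2.58001238e+01,
        1.22651324e-02,  8.89873219e-03,  4.79501921e-06]), 'tool_pos': array([ 0.27531312, -0.67017862,  0.23039571]), 'tcp_rot': array([-1.79910308e+02,  8.85526482e-03,  2.23403240e+01]), 'contact_force': array([ 0.24827144, -0.57754877, -0.63360966]), 'ft_torque': array([-0.00109043,  0.00869405, -0.0102184 ]), 'gripper_force': 0.0, 'finger_gap': 0.08540062888684713}
```

View pictures.

```bash
sed -i "s/^    o=np.array.*$/    return K,R.from_euler('xyz',p['orientation'],degrees=True).as_matrix(),np.array(p['eye'])/; /Rm=o if/d; /return K,Rm if/d" h.py; cat h.py | head -14 | tail -6
```

```text
M=T@H; return K,M[:3,:3],M[:3,3]
    return K,R.from_euler('xyz',p['orientation'],degrees=True).as_matrix(),np.array(p['eye'])
def onplane(c,uv,z):
    K,Rm,e=c; d=Rm@np.array([(uv[0]-K[0,2])/K[0,0],-(uv[1]-K[1,2])/K[1,1],-1]); return e+d*(z-e[2])/d[2]
def bydepth(c,uv,d):
    K,Rm,e=c; return e+Rm@(np.array([(uv[0]-K[0,2])/K[0,0],-(uv[1]-K[1,2])/K[1,1],-1])*d)
```

View pics/scene0.png

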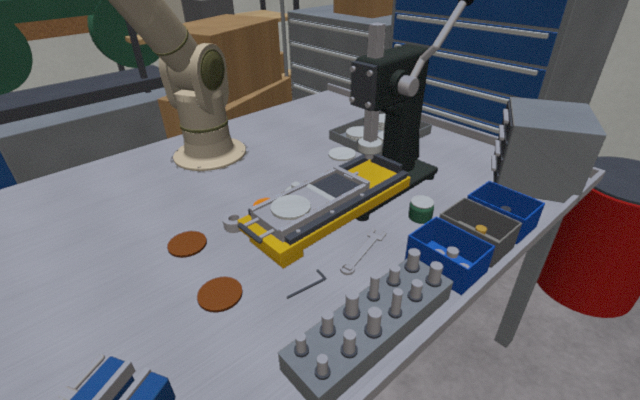

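View pics/side0.png

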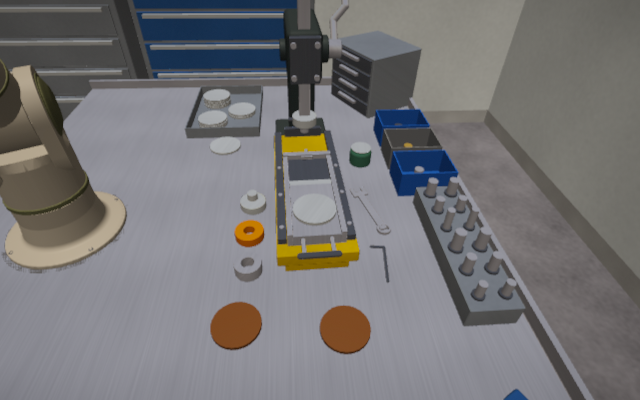

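Run:
```python
from h import *
im=cv2.imread("pics/side0.png"); d=np.load("pics/side0.npy"); c=cam("side")
cv2.imwrite("pics/side0c.png",cv2.resize(im[110:275,250:380],None,fx=3.6,fy=3.6,interpolation=cv2.INTER_CUBIC))
for uv in [(314,209),(314,160),(305,255),(320,255),(335,254),(313,185),(225,145),(303,145),(281,180),(336,180)]:
    print(uv,np.round(bydepth(c,uv,d[uv[1],uv[0]]),4))
c2=cam("scene");d2=np.load("pics/scene0.npy")
for uv in [(291,207),(335,187),(300,165)]:print(uv,np.round(bydepth(c2,uv,d2[uv[1],uv[0]]),4))
```

```text
(314, 209) [ 0.5472 -0.079   0.0969]
(314, 160) [0.5607 0.1114 0.0848]
(305, 255) [ 0.5231 -0.1902  0.0861]
(320, 255) [ 0.5506 -0.1898  0.0836]
(335, 254) [ 0.5783 -0.1891  0.0835]
(313, 185) [0.5513 0.0094 0.0885]
(225, 145) [0.3134 0.312  0.0079]
(303, 145) [0.5385 0.2121 0.0643]
(281, 180) [0.4799 0.0429 0.0797]
(336, 180) [0.6065 0.0366 0.079 ]
(291, 207) [ 0.5536 -0.0767  0.0998]
(335, 187) [0.5456 0.0652 0.0887]
(300, 165) [2.692e-01 1.735e-01 1.000e-04]
```

View pics/side0c.png

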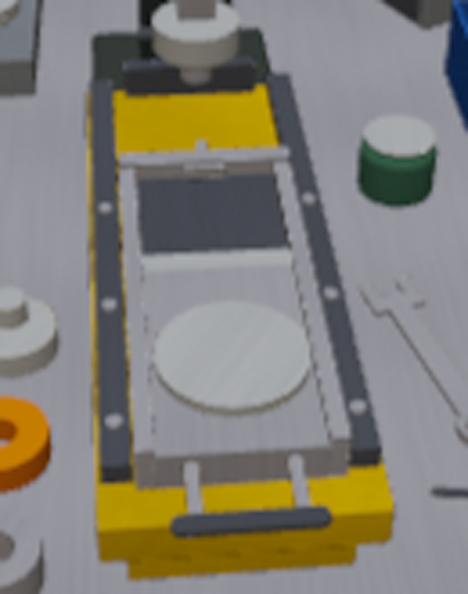

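Run:
```python
from h import *
c=cam("side")
o=lambda x,y:(250+x/3.6,110+y/3.6)
for n,a,b,z in [("bar",o(172,526),o(330,517),.085),("lip",o(140,262),o(292,257),.097),("pocketend",o(138,178),o(272,172),.091)]:
    A,B=onplane(c,a,z),onplane(c,b,z); print(n,np.round(A,4),np.round(B,4),np.round((A+B)/2,4),np.linalg.norm(B-A))
im=cv2.imread("pics/side0.png"); g=cv2.cvtColor(im,cv2.COLOR_BGR2HSV)
print("blank",np.round(onplane(c,o(232,355),.102),4))
s=sensors.sense(); print(s["contact_force"],s["time"])
```

```text
bar [ 0.5099 -0.191   0.085 ] [ 0.5904 -0.1902  0.085 ] [ 0.5501 -0.1906  0.085 ] 0.0805790780698646
lip [0.4979 0.0097 0.097 ] [0.5916 0.0093 0.097 ] [0.5447 0.0095 0.097 ] 0.09363606085457597
pocketend [0.4983 0.1082 0.091 ] [0.5889 0.1104 0.091 ] [0.5436 0.1093 0.091 ] 0.09062726092629224
blank [ 0.5477 -0.0835  0.102 ]
[-0.50188758  0.52469853 -1.24230513] 0.1
```

```bash
cat >> h.py <<'E'
def plan(pos,Rt,n):
    s=sensors.sense(); p0=np.array(s["tool_pos"]); R0=R.from_euler('xyz',s["tcp_rot"],degrees=True)
    w=(R0.inv()*Rt).as_rotvec(degrees=True); st=(np.array(pos)-p0)/n
    Rs=[R0*R.from_rotvec(w*i/n,degrees=True) for i in range(n)]
    print("dp",[[float(round(v,1)) for v in (r.inv().apply(st)*1000)] for r in Rs]); print("rot",np.round(w/n,2).tolist(), "total",np.round(w,2))
def ori(yaw,lean=0):  # lean>0: top of tool forward along tool x
    return R.from_euler('xyz',[180,0,yaw],degrees=True)*R.from_rotvec([0,-lean,0],degrees=True)
E
python3 - <<'E'
from h import *
print(ori(90,10).as_matrix().round(2))
plan([0.549,-0.11,0.25],ori(91.5),18)
E
```

```text
[[ 0.    1.    0.  ]
 [ 0.98 -0.   -0.17]
 [-0.17  0.   -0.98]]
dp [[25.9, -23.0, -1.1], [27.4, -21.2, -1.1], [28.7, -19.3, -1.1], [30.0, -17.4, -1.1], [31.1, -15.3, -1.1], [32.0, -13.2, -1.1], [32.8, -11.0, -1.1], [33.5, -8.8, -1.1], [34.0, -6.5, -1.1], [34.4, -4.2, -1.1], [34.6, -1.9, -1.1], [34.6, 0.4, -1.1], [34.5, 2.7, -1.1], [34.3, 5.0, -1.1], [33.9, 7.3, -1.1], [33.3, 9.6, -1.1], [32.6, 11.8, -1.1], [31.7, 13.9, -1.1]]
rot [-0.0, -0.0, -3.84] total [-8.000e-02 -4.000e-02 -6.916e+01]
```

Request:
send_rows --claw '[0,0,0,0,0,0,0,0,0,0]' --dp '[[25.9,-23,-1],[27.4,-21.2,-1],[28.7,-19.3,-1],[30,-17.4,-1],[31,-15.3,-1],[32,-13.2,-1],[32.8,-11,-1],[33.5,-8.8,-1],[34,-6.5,-1],[34.4,-4.2,-1]]' --rot '[[0,0,-3.84],[0,0,-3.84],[0,0,-3.84],[0,0,-3.84],[0,0,-3.84],[0,0,-3.84],[0,0,-3.84],[0,0,-3.84],[0,0,-3.84],[0,0,-3.84]]'

```text
time: 1.1
tool_pos: [0.4279, -0.3582, 0.2411]
tcp_rot: [-180.0, 0.0, 60.9]
contact_force: [-0.1, 0.4, -0.2]
finger_gap: -0.0002
gripper_force: 0.0
```

Request:
send_rows --claw '[0,0,0,0,0,0,0,0,0]' --dp '[[34.6,-1.9,-1],[34.6,0.4,-1],[34.5,2.7,-1],[34.3,5,-1],[33.9,7.3,-1],[33.3,9.6,-1],[32.6,11.8,-1],[31.7,13.9,-1],[0,0,0]]' --rot '[[0,0,-3.84],[0,0,-3.84],[0,0,-3.84],[0,0,-3.84],[0,0,-3.84],[0,0,-3.84],[0,0,-3.84],[0,0,-3.84],[0,0,0]]'

```text
time: 2.0
tool_pos: [0.5515, -0.1055, 0.2494]
tcp_rot: [179.9, -0.1, 91.9]
contact_force: [0.5, 0.4, 0.6]
finger_gap: -0.0001
gripper_force: 0.0
```

Run:
```python
from h import *
s=sensors.sense(); print(s["time"],s["tool_pos"],s["tcp_rot"],s["contact_force"])
im,d=snapshot("wrist"); cv2.imwrite("pics/w1.png",im); np.save("pics/w1.npy",d)
np.save("pics/w1s.npy",np.r_[s["tool_pos"],s["tcp_rot"]])
```

```text
2.0 [ 0.55150341 -0.10554626  0.24941324] [ 1.79907492e+02 -1.43349062e-01  9.19374939e+01] [0.51351847 0.38940636 0.61961021]
```

View pics/w1.png

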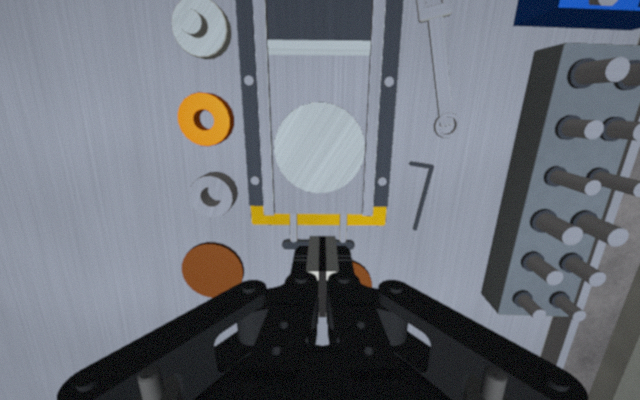

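Run:
```python
from h import *
v=np.load("pics/w1s.npy"); c=cam("wrist",dict(tool_pos=v[:3],tcp_rot=v[3:])); im=cv2.imread("pics/w1.png"); d=np.load("pics/w1.npy")
f=lambda u,z:np.round(onplane(c,u,z),4)
# blank: brightest-colour seed flood
g=im.astype(int); seed=g[140:155,310:330].reshape(-1,3).mean(0); print("seed",seed, "apron",g[85:95,310:330].reshape(-1,3).mean(0),"rail",g[100,262:272].tolist()[::3])
m=(np.abs(g-seed).max(2)<14).astype(np.uint8); m[:90]=0;m[205:]=0;m[:,:268]=0;m[:,368:]=0
m=cv2.morphologyEx(m,cv2.MORPH_OPEN,np.ones((5,5)))
k=max(cv2.findContours(m,0,1)[0],key=cv2.contourArea); print("ell",cv2.fitEllipse(cv2.convexHull(k)),cv2.boundingRect(k))
e=cv2.fitEllipse(cv2.convexHull(k))
print("blank top",f(e[0],.102), f((e[0][0],e[0][1]-e[1][0]/2),.102),f((e[0][0],e[0][1]+e[1][0]/2),.102),"depth",bydepth(c,(319,147),d[147,319]).round(4))
gr=cv2.cvtColor(im,cv2.COLOR_BGR2GRAY)
print("col320 rows 30..75",gr[30:75,320].tolist()); 
for r in (70,200): print("row",r,list(enumerate(gr[r,236:286].tolist(),236))[::2], list(enumerate(gr[r,356:402].tolist(),356))[::2])
for u in [(320,15),(320,80),(255,217),(320,220),(262,200),(290,244),(320,47)]: print(u,bydepth(c,u,d[u[1],u[0]]).round(4))
```

```text
seed [191.07333333 183.74       171.94333333] apron [171.19 157.15 150.01] rail [[166, 152, 145], [160, 147, 141], [160, 152, 143], [164, 151, 145]]
ell ((318.9433898925781, 147.207763671875), (90.17839813232422, 90.84514617919922), 108.50824737548828) (274, 103, 90, 90)
blank top [ 0.5469 -0.071   0.102 ] [ 0.5456 -0.0292  0.102 ] [ 0.5483 -0.1167  0.102 ] depth [ 0.5469 -0.0714  0.0977]
col320 rows 30..75 [70, 69, 62, 66, 69, 71, 67, 65, 66, 94, 142, 175, 182, 177, 178, 176, 181, 183, 178, 174, 174, 174, 179, 177, 171, 161, 155, 152, 155, 155, 154, 156, 155, 154, 156, 155, 154, 155, 151, 156, 156, 153, 153, 152, 156]
row 70 [(236, 152), (238, 149), (240, 94), (242, 69), (244, 70), (246, 71), (248, 69), (250, 67), (252, 66), (254, 67), (256, 120), (258, 152), (260, 153), (262, 145), (264, 148), (266, 147), (268, 108), (270, 151), (272, 155), (274, 149), (276, 149), (278, 154), (280, 152), (282, 154), (284, 159)] [(356, 158), (358, 158), (360, 160), (362, 155), (364, 152), (366, 156), (368, 137), (370, 133), (372, 149), (374, 150), (376, 149), (378, 147), (380, 143), (382, 78), (384,
[... 217 characters left out ...]
71), (256, 73), (258, 72), (260, 73), (262, 89), (264, 154), (266, 160), (268, 158), (270, 157), (272, 159), (274, 125), (276, 156), (278, 155), (280, 155), (282, 146), (284, 154)] [(356, 153), (358, 157), (360, 151), (362, 129), (364, 155), (366, 159), (368, 160), (370, 160), (372, 153), (374, 75), (376, 75), (378, 73), (380, 70), (382, 76), (384, 70), (386, 74), (388, 127), (390, 152), (392, 153), (394, 154), (396, 154), (398, 151), (400, 150)]
(320, 15) [0.5441 0.0464 0.0853]
(320, 80) [ 0.5459 -0.0091  0.0894]
(255, 217) [ 0.4737 -0.1611  0.0636]
(320, 220) [ 0.5505 -0.1618  0.0649]
(262, 200) [ 0.486  -0.1338  0.0812]
(290, 244) [ 0.5174 -0.1835  0.0862]
(320, 47) [0.545  0.0188 0.0928]
```

Run:
```python
from h import *
v=np.load("pics/w1s.npy"); c=cam("wrist",dict(tool_pos=v[:3],tcp_rot=v[3:]))
f=lambda u,z:np.round(onplane(c,u,z),4)
print("blank",f((318.9,147.2),.097),"rear",f((318.9,192.5),.097))
print("lip inner",f((319,39.7),.092),"bevel start",f((319,55),.089))
A=(f((268,70),.095)+f((369,70),.095))/2;B=(f((274,200),.095)+f((362.3,200),.095))/2
print("chan",A,B,np.degrees(np.arctan2(*(A-B)[[1,0]])),"outer",(f((240.5,70),.08)+f((398,70),.08))/2,(f((248.5,200),.08)+f((387.7,200),.08))/2)
print("bar",f((284,244),.08),f((353,244),.08))
plan([0.5478,-0.140,0.12],ori(91.5,10),8)
print(sensors.sense()["contact_force"])
```

```text
blank [ 0.5468 -0.0717  0.097 ] rear [ 0.5482 -0.1184  0.097 ]
lip inner [0.5439 0.0249 0.092 ] bevel start [0.5443 0.0127 0.089 ]
chan [ 0.54425 -0.00085  0.095  ] [ 0.5477  -0.12725  0.095  ] 91.56346024108326 outer [0.5448  0.00065 0.08   ] [ 0.5476 -0.1321  0.08  ]
bar [ 0.5098 -0.1869  0.08  ] [ 0.5895 -0.1842  0.08  ]
dp [[-4.0, -0.4, 16.1], [-3.6, -0.4, 16.2], [-3.3, -0.4, 16.3], [-2.9, -0.4, 16.4], [-2.6, -0.4, 16.4], [-2.2, -0.4, 16.5], [-1.8, -0.4, 16.5], [-1.5, -0.4, 16.5]]
rot [0.0, -1.26, 0.02] total [  0.02 -10.06   0.2 ]
[-0.10667069  0.04969519 -0.76920939]
```

Request:
send_rows --claw '[0,0,0,0,0,0,0,0,0,0]' --dp '[[-4,-0.4,16],[-3.6,-0.4,16],[-3.3,-0.4,16],[-2.9,-0.4,16],[-2.6,-0.4,16],[-2.2,-0.4,16],[-1.8,-0.4,16],[-1.5,-0.4,16],[0,0,0],[0,0,0]]' --rot '[[0,-1.25,0],[0,-1.25,0],[0,-1.25,0],[0,-1.25,0],[0,-1.25,0],[0,-1.25,0],[0,-1.25,0],[0,-1.25,0],[0,0,0],[0,0,0]]'

```text
time: 3.05
tool_pos: [0.5467, -0.1429, 0.1231]
tcp_rot: [-179.9, 10.0, 91.4]
contact_force: [-0.2, 0.0, 0.4]
finger_gap: -0.0001
gripper_force: 0.0
```

Run:
```python
from h import *
s=sensors.sense(); print(s["time"],s["tool_pos"],s["tcp_rot"],s["contact_force"])
r=R.from_euler('xyz',s["tcp_rot"],degrees=True); print(r.inv().apply([0,0,-1]).round(3))
plan([0.548,-0.140,0.094],ori(91.5,10),4)
```

```text
3.05 [ 0.5467225  -0.14289204  0.12313685] [-179.93619574    9.99463671   91.41562689] [-0.16300776  0.00163913  0.36106753]
[0.174 0.001 0.985]
dp [[2.0, 0.3, 7.0], [2.0, 0.3, 7.0], [2.0, 0.3, 7.0], [2.0, 0.3, 7.0]]
rot [-0.02, -0.0, -0.02] total [-0.08 -0.01 -0.08]
```

Request:
send_rows --claw '[0,0,0,0,0,0]' --dp '[[2,0.3,7],[2,0.3,7],[2,0.3,6.5],[1,0.3,6],[0,0,0],[0,0,0]]' --rot '[[0,0,0],[0,0,0],[0,0,0],[0,0,0],[0,0,0],[0,0,0]]'

```text
time: 3.65
tool_pos: [0.5482, -0.14, 0.0956]
tcp_rot: [-180.0, 10.0, 91.5]
contact_force: [0.2, -0.1, -0.5]
finger_gap: 0.0004
gripper_force: 0.0
```

Request:
send_rows --claw '[0,0]' --dp '[[0.17,0,1],[0.17,0,1]]' --rot '[[0,0,0],[0,0,0]]'

```text
time: 3.85
tool_pos: [0.5484, -0.1401, 0.094]
tcp_rot: [180.0, 10.0, 91.4]
contact_force: [0.8, -0.3, -0.9]
finger_gap: 0.0003
gripper_force: 0.0
```

Request:
send_rows --claw '[0]' --dp '[[0.17,0,1]]' --rot '[[0,0,0]]'

```text
time: 3.95
tool_pos: [0.5483, -0.1401, 0.0929]
tcp_rot: [180.0, 10.0, 91.4]
contact_force: [0.6, 0.3, 0.9]
finger_gap: 0.0002
gripper_force: 0.0
```

Request:
send_rows --claw '[0,0]' --dp '[[0.1,0,0.6],[0.1,0,0.4]]' --rot '[[0,0,0],[0,0,0]]'

```text
time: 4.15
tool_pos: [0.5483, -0.14, 0.0918]
tcp_rot: [180.0, 10.0, 91.5]
contact_force: [0.2, -0.1, -1.1]
finger_gap: 0.0001
gripper_force: 0.0
```

Request:
send_rows --claw '[0]' --dp '[[0.1,0,0.5]]' --rot '[[0,0,0]]'

```text
time: 4.25
tool_pos: [0.5483, -0.1401, 0.0913]
tcp_rot: [180.0, 10.0, 91.5]
contact_force: [-1.1, 0.4, 4.7]
finger_gap: 0.0003
gripper_force: 2.3
```

Request:
send_rows --claw '[0]' --dp '[[0.1,0,0.5]]' --rot '[[0,0,0]]'

```text
time: 4.35
tool_pos: [0.5484, -0.1401, 0.0911]
tcp_rot: [180.0, 10.0, 91.4]
contact_force: [-2.5, 1.3, 10.7]
finger_gap: -0.0001
gripper_force: 5.4
```

Request:
send_rows --claw '[0,0,0,0]' --dp '[[-0.5,-0.5,-2.7],[-0.4,0,-2.4],[3,0,-0.53],[3,0,-0.53]]' --rot '[[0,0,0],[0,0,0],[0,0,0],[0,0,0]]'

```text
time: 4.75
tool_pos: [0.5476, -0.1338, 0.096]
tcp_rot: [180.0, 10.0, 91.4]
contact_force: [0.7, 0.0, -0.1]
finger_gap: 0.0002
gripper_force: 0.0
```

Request:
send_rows --claw '[0,0,0,0,0]' --dp '[[2,0,-0.35],[3,0,-0.53],[4,0,-0.7],[4.9,0,-0.87],[4.9,0,-0.87]]' --rot '[[0,0,0],[0,0,0],[0,0,0],[0,0,0],[0,0,0]]'

```text
time: 5.25
tool_pos: [0.5471, -0.1144, 0.0958]
tcp_rot: [-180.0, 10.0, 91.5]
contact_force: [0.4, -0.6, 0.1]
finger_gap: 0.0001
gripper_force: 0.3
```

Run:
```python
from h import *
s=sensors.sense(); print(s["time"],s["tool_pos"],s["tcp_rot"],s["contact_force"])
im,d=snapshot("wrist"); cv2.imwrite("pics/w2.png",im[0:330,180:460])
```

```text
5.25 [ 0.54708382 -0.11438244  0.09584997] [-179.98779269    9.99911156   91.46194025] [ 0.40004079 -0.60177161  0.07359678]
```

View pics/w2.png

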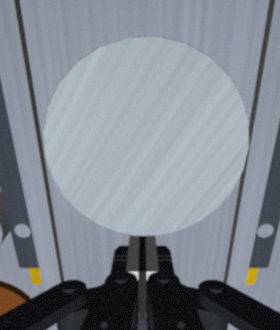

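Request:
send_rows --claw '[0,0,0,0,0,0,0]' --dp '[[5.9,0,-1.05],[5.9,0,-1.05],[4.9,0,-0.87],[3.9,0,-0.69],[3.9,0,-0.69],[3.9,0,-0.69],[3.9,0,-0.69]]' --rot '[[0,0,0],[0,0,0],[0,0,0],[0,0,0],[0,0,0],[0,0,0],[0,0,0]]'

```text
time: 6.0
tool_pos: [0.5462, -0.0819, 0.0959]
tcp_rot: [-180.0, 10.0, 91.4]
contact_force: [-0.6, -1.7, 0.5]
finger_gap: 0.0005
gripper_force: 0.5
```

Request:
send_rows --claw '[0,0,0,0,0,0]' --dp '[[4.9,0,-0.87],[4.9,0,-0.87],[4.9,0,-0.87],[4.9,0,-0.87],[4.9,0,-0.87],[4.9,0,-0.87]]' --rot '[[0,0,0],[0,0,0],[0,0,0],[0,0,0],[0,0,0],[0,0,0]]'

```text
time: 6.6
tool_pos: [0.5456, -0.0518, 0.096]
tcp_rot: [-180.0, 10.0, 91.5]
contact_force: [-0.7, -0.4, -0.3]
finger_gap: -0.0
gripper_force: 0.4
```

Request:
send_rows --claw '[0,0,0,0]' --dp '[[3.9,0,-0.69],[3.9,0,-0.69],[3,0,-0.53],[2,0,-0.35]]' --rot '[[0,0,0],[0,0,0],[0,0,0],[0,0,0]]'

```text
time: 7.0
tool_pos: [0.5452, -0.039, 0.096]
tcp_rot: [-180.0, 10.0, 91.5]
contact_force: [-0.6, 0.1, -0.2]
finger_gap: 0.0001
gripper_force: 0.5
```

```bash
cat > look.py <<'E'
from h import *
import sys
s=sensors.sense(); c=cam("wrist",s); print(round(s["time"],2),s["tool_pos"].round(4),s["contact_force"].round(1))
im,d=snapshot("wrist"); n=sys.argv[1]; cv2.imwrite(f"pics/{n}.png",im[:,160:480]); np.save(f"pics/{n}.npy",d)
K,Rm,e=c
v,u=np.mgrid[0:400:2,200:440:2]; dd=d[v,u]; P=e+(np.stack([(u-K[0,2])/K[0,0],-(v-K[1,2])/K[1,1],-np.ones(u.shape)],-1)*dd[...,None])@Rm.T
Q=P.reshape(-1,3)[dd.ravel()>0]
# profile along slide: distance s from lip inner face, z median in 6 mm bins, off centre strips
for lo,hi in ((-25,-17),(17,25)):
    ax=np.array([-0.0262,0.99966]); r=Q[:,:2]-[0.5439,0.0249]; a=r@ax*1000; l=(r@[ax[1],-ax[0]])*1000
    o=[]
    for b in range(-96,100,8):
        k=(a>b-4)&(a<b+4)&(l>lo)&(l<hi)&(Q[:,2]<.12)
        o.append((b,round(float(np.median(Q[k,2])*1000),1)) if k.sum()>3 else None)
    print([x for x in o if x])
E
python3 look.py w3
```

```text
7.0 [ 0.5452 -0.039   0.096 ] [-0.6  0.1 -0.2]
[(-88, 89.4), (-80, 89.9), (-72, 90.1), (-64, 90.0), (-56, 89.8), (-48, 98.3), (-40, 98.8), (-32, 99.1), (-24, 99.8), (-16, 100.3), (-8, 100.5), (0, 101.3), (8, 101.6), (16, 102.0), (24, 102.6), (32, 102.0), (40, 86.8), (48, 86.8)]
[(-88, 90.0), (-80, 89.9), (-72, 89.9), (-64, 90.0), (-56, 90.0), (-48, 98.1), (-40, 98.4), (-32, 99.1), (-24, 99.7), (-16, 99.9), (-8, 100.5), (0, 101.0), (8, 101.5), (16, 101.8), (24, 102.4), (32, 102.2), (40, 86.9), (48, 86.8)]
```

Request:
send_rows --claw '[0,0,0,0,0]' --dp '[[-0.35,0,-2],[3.9,0,-0.69],[3,0,-0.53],[2,0,-0.35],[1,0,-0.17]]' --rot '[[0,0,0],[0,0,0],[0,0,0],[0,0,0],[0,0,0]]'

```text
time: 7.55
tool_pos: [0.545, -0.0292, 0.0981]
tcp_rot: [-180.0, 10.0, 91.5]
contact_force: [-0.3, -2.2, 2.0]
finger_gap: 0.0006
gripper_force: 1.5
```

```bash
python3 look.py w4
```

```text
7.55 [ 0.545  -0.0292  0.0981] [-0.3 -2.2  2. ]
[(-80, 90.0), (-72, 89.9), (-64, 89.9), (-56, 90.0), (-48, 90.0), (-40, 98.4), (-32, 98.7), (-24, 99.3), (-16, 99.9), (-8, 100.6), (0, 101.2), (8, 101.9), (16, 102.4), (24, 102.9), (32, 103.6), (40, 87.6), (48, 86.8), (56, 86.8)]
[(-80, 89.9), (-72, 89.7), (-64, 90.0), (-56, 90.0), (-48, 89.9), (-40, 98.3), (-32, 98.7), (-24, 99.3), (-16, 100.1), (-8, 100.5), (0, 101.0), (8, 101.7), (16, 102.2), (24, 102.8), (32, 103.5), (40, 102.6), (48, 86.6), (56, 86.8)]
```

Request:
send_rows --claw '[0,0,0,0,0]' --dp '[[2,0,-0.35],[2,0,-0.35],[1,0,-0.17],[-4,0,0.7],[-0.7,0,-4]]' --rot '[[0,0,0],[0,0,0],[0,0,0],[0,0,0],[0,0,0]]'

```text
time: 8.1
tool_pos: [0.5446, -0.0282, 0.1017]
tcp_rot: [-179.9, 10.0, 91.5]
contact_force: [-0.1, -0.1, -0.3]
finger_gap: -0.0002
gripper_force: 0.0
```

```bash
python3 look.py w5
```

```text
8.1 [ 0.5446 -0.0282  0.1017] [-0.1 -0.1 -0.3]
[(-80, 89.9), (-72, 89.8), (-64, 90.0), (-56, 90.0), (-48, 90.0), (-40, 89.8), (-32, 104.4), (-24, 103.7), (-16, 102.9), (-8, 101.7), (0, 100.8), (8, 100.0), (16, 99.1), (24, 98.2), (32, 97.1), (40, 96.1), (48, 87.1), (56, 86.8), (64, 86.9)]
[(-88, 89.9), (-80, 89.8), (-72, 89.9), (-64, 89.7), (-56, 90.0), (-48, 89.9), (-32, 104.4), (-24, 103.6), (-16, 102.6), (-8, 101.8), (0, 100.9), (8, 99.9), (16, 98.9), (24, 98.0), (32, 96.9), (40, 95.8), (48, 87.3), (56, 86.7), (64, 86.9)]
```

Request:
send_rows --claw '[0,0,0,0,0,0,0,0,0]' --dp '[[3.9,0,-0.69],[4.9,0,-0.87],[4.9,0,-0.87],[-0.4,0,1.4],[-0.1,0,1.1],[4.9,0,-0.87],[4.9,0,-0.87],[4,0,-0.7],[3,0,-0.53]]' --rot '[[0,0,0],[0,0,0],[0,0,0],[0,0,0],[0,0,0],[0,0,0],[0,0,0],[0,0,0],[0,0,0]]'

```text
time: 9.05
tool_pos: [0.5442, 0.0025, 0.0997]
tcp_rot: [-180.0, 10.0, 91.5]
contact_force: [0.6, 0.5, 0.6]
finger_gap: -0.0001
gripper_force: 0.3
```

```bash
python3 look.py w6
```

```text
9.05 [0.5442 0.0025 0.0997] [0.6 0.5 0.6]
[(-48, 90.1), (-40, 89.8), (-32, 89.8), (-24, 90.0), (-16, 90.0), (-8, 101.1), (0, 100.8), (8, 100.4), (16, 99.8), (24, 99.1), (32, 98.5), (40, 97.7), (48, 97.2), (56, 96.4), (64, 95.9), (72, 94.8), (80, 86.8), (88, 86.8)]
[(-56, 89.7), (-48, 89.8), (-40, 89.7), (-32, 90.0), (-24, 89.9), (-16, 89.6), (-8, 101.1), (0, 100.8), (8, 100.1), (16, 99.7), (24, 99.0), (32, 98.2), (40, 97.6), (48, 97.0), (56, 96.3), (64, 95.7), (72, 95.0), (80, 86.8), (88, 86.7)]
```

Request:
send_rows --claw '[0,0,0,0,0]' --dp '[[2,0,-0.2],[2,0,-0.2],[2,0,-0.3],[1.5,0,-0.26],[1,0,-0.17]]' --rot '[[0,0,0],[0,0,0],[0,0,0],[0,0,0],[0,0,0]]'

```text
time: 9.6
tool_pos: [0.5439, 0.0106, 0.0993]
tcp_rot: [-180.0, 10.0, 91.5]
contact_force: [0.1, -0.5, -0.3]
finger_gap: 0.0002
gripper_force: 0.3
```

Request:
send_rows --claw '[0,0]' --dp '[[1,0,-0.17],[0.5,0,-0.09]]' --rot '[[0,0,0],[0,0,0]]'

```text
time: 9.8
tool_pos: [0.5439, 0.012, 0.0994]
tcp_rot: [-180.0, 10.0, 91.5]
contact_force: [0.5, -1.1, -1.7]
finger_gap: 0.0002
gripper_force: 0.7
```

```bash
python3 look.py w7
```

```text
9.8 [0.5439 0.012  0.0994] [ 0.5 -1.1 -1.7]
[(-40, 89.9), (-32, 89.9), (-24, 90.1), (-16, 89.9), (-8, 91.5), (0, 92.7), (8, 100.4), (16, 99.9), (24, 99.1), (32, 98.6), (40, 98.1), (48, 97.5), (56, 97.0), (64, 96.4), (72, 95.9), (80, 95.0), (88, 86.9), (96, 99.9)]
[(-40, 89.8), (-32, 89.9), (-24, 90.0), (-16, 89.9), (-8, 91.3), (0, 93.8), (8, 100.4), (16, 99.9), (24, 99.3), (32, 98.5), (40, 98.0), (48, 97.3), (56, 97.0), (64, 96.4), (72, 95.8), (80, 95.2), (88, 87.0), (96, 99.8)]
```

Request:
send_rows --claw '[0,0,0]' --dp '[[0.5,0,-0.09],[0.5,0,-0.09],[0,0,0]]' --rot '[[0,0,0],[0,0,0],[0,0,0]]'

```text
time: 10.15
tool_pos: [0.5438, 0.0127, 0.0993]
tcp_rot: [-180.0, 10.0, 91.4]
contact_force: [0.1, -2.8, -0.7]
finger_gap: -0.0001
gripper_force: 1.1
```

Request:
send_rows --claw '[0,0,0]' --dp '[[0.5,0,-0.09],[0.5,0,-0.09],[0,0,0]]' --rot '[[0,0,0],[0,0,0],[0,0,0]]'

```text
time: 10.45
tool_pos: [0.5438, 0.0139, 0.0993]
tcp_rot: [-180.0, 10.0, 91.5]
contact_force: [-0.3, -2.9, 0.1]
finger_gap: 0.0
gripper_force: 1.3
```

Request:
send_rows --claw '[0,0,0]' --dp '[[0.5,0,-0.09],[0.5,0,-0.09],[0,0,0]]' --rot '[[0,0,0],[0,0,0],[0,0,0]]'

```text
time: 10.75
tool_pos: [0.5439, 0.015, 0.0994]
tcp_rot: [-180.0, 10.0, 91.5]
contact_force: [0.3, -3.9, -0.4]
finger_gap: 0.0001
gripper_force: 1.5
```

```bash
python3 look.py w8
```

```text
10.75 [0.5439 0.015  0.0994] [ 0.3 -3.9 -0.4]
[(-32, 89.9), (-24, 89.8), (-16, 90.0), (-8, 92.0), (0, 93.0), (8, 100.5), (16, 100.2), (24, 99.5), (32, 98.7), (40, 98.4), (48, 97.8), (56, 97.3), (64, 96.7), (72, 96.1), (80, 95.5), (88, 86.9), (96, 99.9)]
[(-40, 90.1), (-32, 90.1), (-24, 90.0), (-16, 90.0), (-8, 91.6), (0, 92.5), (8, 100.4), (16, 99.8), (24, 99.4), (32, 98.9), (40, 98.4), (48, 98.0), (56, 97.2), (64, 96.7), (72, 95.9), (80, 95.3), (88, 87.4), (96, 99.7)]
```

Request:
send_rows --claw '[0,0]' --dp '[[0.5,0,-0.09],[0,0,0]]' --rot '[[0,0,0],[0,0,0]]'

```text
time: 11.0
tool_pos: [0.5438, 0.0155, 0.0994]
tcp_rot: [-180.0, 10.0, 91.5]
contact_force: [0.3, -3.2, -0.6]
finger_gap: -0.0001
gripper_force: 1.6
```

Request:
send_rows --claw '[0,0]' --dp '[[0.4,0,-0.07],[0,0,0]]' --rot '[[0,0,0],[0,0,0]]'

```text
time: 11.2
tool_pos: [0.5438, 0.0159, 0.0994]
tcp_rot: [-180.0, 10.0, 91.5]
contact_force: [0.3, -3.5, -0.9]
finger_gap: 0.0001
gripper_force: 1.7
```

```bash
python3 look.py w9
```

```text
11.2 [0.5438 0.0159 0.0994] [ 0.3 -3.5 -0.9]
[(-32, 90.1), (-24, 89.7), (-16, 89.9), (-8, 91.8), (0, 92.7), (8, 100.3), (16, 100.1), (24, 99.6), (32, 98.8), (40, 98.2), (48, 97.9), (56, 97.1), (64, 96.6), (72, 96.3), (80, 95.4), (88, 87.2), (96, 99.9)]
[(-40, 89.9), (-32, 90.1), (-24, 89.9), (-16, 89.9), (-8, 91.4), (0, 92.8), (8, 100.6), (16, 100.1), (24, 99.5), (32, 98.8), (40, 98.3), (48, 97.7), (56, 97.1), (64, 96.8), (72, 96.1), (80, 95.6), (88, 87.2), (96, 99.8)]
```

Request:
send_rows --claw '[0,0]' --dp '[[0.4,0,-0.07],[0,0,0]]' --rot '[[0,0,0],[0,0,0]]'

```text
time: 11.45
tool_pos: [0.5438, 0.0162, 0.0994]
tcp_rot: [-180.0, 10.0, 91.4]
contact_force: [-0.1, -4.7, -1.5]
finger_gap: -0.0001
gripper_force: 2.0
```

Request:
send_rows --claw '[0,0,0]' --dp '[[0.1,0,0.5],[0.1,0,0.5],[0,0,0]]' --rot '[[0,0,0],[0,0,0],[0,0,0]]'

```text
time: 11.75
tool_pos: [0.5437, 0.0162, 0.0982]
tcp_rot: [-180.0, 10.0, 91.4]
contact_force: [-0.3, -4.6, -1.2]
finger_gap: -0.0
gripper_force: 2.4
```

```bash
python3 look.py w10
```

```text
11.75 [0.5437 0.0162 0.0982] [-0.3 -4.6 -1.2]
[(-32, 90.0), (-24, 89.9), (-16, 89.9), (-8, 91.5), (0, 92.4), (8, 99.4), (16, 99.1), (24, 98.7), (32, 98.3), (40, 97.7), (48, 97.2), (56, 96.9), (64, 96.5), (72, 95.8), (80, 95.4), (88, 87.3), (96, 99.8)]
[(-40, 89.6), (-32, 90.0), (-24, 89.8), (-16, 89.9), (-8, 91.7), (0, 92.9), (8, 99.6), (16, 99.0), (24, 98.6), (32, 98.1), (40, 97.7), (48, 97.3), (56, 96.6), (64, 96.2), (72, 95.9), (80, 95.3), (88, 93.4), (96, 100.0)]
```

Request:
send_rows --claw '[0,0,0,0,0,0]' --dp '[[0.1,0,0.5],[0.1,0,0.5],[0.1,0,0.5],[0.1,0,0.5],[0.1,0,0.5],[0,0,0]]' --rot '[[0,0,0],[0,0,0],[0,0,0],[0,0,0],[0,0,0],[0,0,0]]'

```text
time: 12.4
tool_pos: [0.5437, 0.0161, 0.0957]
tcp_rot: [-180.0, 10.0, 91.4]
contact_force: [0.9, -5.3, 0.0]
finger_gap: 0.0
gripper_force: 2.7
```

```bash
python3 look.py w11
```

```text
12.4 [0.5437 0.0161 0.0957] [ 0.9 -5.3  0. ]
[(-32, 90.0), (-24, 90.1), (-16, 89.9), (-8, 91.8), (0, 91.4), (8, 97.1), (16, 97.0), (24, 96.8), (32, 96.5), (40, 96.2), (48, 96.1), (56, 95.8), (64, 95.5), (72, 95.3), (80, 95.2), (88, 87.1), (96, 99.8)]
[(-32, 90.0), (-24, 89.8), (-16, 89.9), (-8, 91.8), (0, 92.4), (8, 97.2), (16, 97.0), (24, 96.6), (32, 96.5), (40, 96.2), (48, 96.1), (56, 95.9), (64, 95.5), (72, 95.2), (80, 95.0), (88, 87.4), (96, 99.8)]
```

Request:
send_rows --claw '[0,0,0]' --dp '[[0.1,0,0.4],[0.05,0,0.3],[0,0,0]]' --rot '[[0,0,0],[0,0,0],[0,0,0]]'

```text
time: 12.75
tool_pos: [0.5437, 0.016, 0.0951]
tcp_rot: [-180.0, 10.0, 91.4]
contact_force: [0.9, -5.6, -0.8]
finger_gap: -0.0002
gripper_force: 2.8
```

Request:
send_rows --claw '[0,0,0,0]' --dp '[[-1,0,0.17],[-2,0,0.35],[-2.6,0,-2],[-0.9,0,-5]]' --rot '[[0,0,0],[0,0,0],[0,0,0],[0,0,0]]'

```text
time: 13.15
tool_pos: [0.544, 0.0116, 0.1026]
tcp_rot: [-180.0, 10.0, 91.5]
contact_force: [0.0, 0.5, 0.2]
finger_gap: -0.0
gripper_force: 0.0
```

```bash
python3 look.py w12
```

```text
13.15 [0.544  0.0116 0.1026] [0.  0.5 0.2]
[(-40, 89.9), (-32, 90.0), (-24, 90.0), (-16, 90.0), (-8, 91.5), (0, 92.3), (8, 96.5), (16, 96.3), (24, 96.1), (32, 95.9), (40, 95.7), (48, 95.6), (56, 95.4), (64, 95.3), (72, 95.2), (80, 94.8), (88, 87.1), (96, 99.8)]
[(-48, 89.7), (-40, 90.0), (-32, 89.9), (-24, 90.0), (-16, 89.8), (-8, 91.4), (0, 92.5), (8, 96.4), (16, 96.1), (24, 96.1), (32, 95.9), (40, 95.7), (48, 95.5), (56, 95.4), (64, 95.2), (72, 95.1), (80, 95.0), (88, 87.0), (96, 99.7)]
```

Request:
send_rows --claw '[0,0,0,0,0]' --dp '[[4.9,0,-0.87],[5.9,0,-1.05],[4.9,0,-0.87],[0.25,0,1.5],[0.25,0,1.5]]' --rot '[[0,0,0],[0,0,0],[0,0,0],[0,0,0],[0,0,0]]'

```text
time: 13.7
tool_pos: [0.5435, 0.0274, 0.0994]
tcp_rot: [-180.0, 10.0, 91.5]
contact_force: [0.8, -0.9, 0.1]
finger_gap: 0.0
gripper_force: 0.0
```

Request:
send_rows --claw '[0,0,0]' --dp '[[0.17,0,0.7],[0.17,0,0.7],[0,0,0]]' --rot '[[0,0,0],[0,0,0],[0,0,0]]'

```text
time: 14.0
tool_pos: [0.5435, 0.0269, 0.098]
tcp_rot: [-180.0, 10.0, 91.4]
contact_force: [-0.5, 0.8, 0.0]
finger_gap: -0.0003
gripper_force: 0.0
```

Request:
send_rows --claw '[0,0]' --dp '[[0.1,0,0.5],[0,0,0]]' --rot '[[0,0,0],[0,0,0]]'

```text
time: 14.2
tool_pos: [0.5435, 0.027, 0.0976]
tcp_rot: [-180.0, 10.0, 91.4]
contact_force: [-0.0, -0.7, 1.3]
finger_gap: 0.0
gripper_force: 0.1
```

Request:
send_rows --claw '[0,0]' --dp '[[0.1,0,0.5],[0,0,0]]' --rot '[[0,0,0],[0,0,0]]'

```text
time: 14.4
tool_pos: [0.5436, 0.027, 0.0971]
tcp_rot: [180.0, 10.0, 91.4]
contact_force: [0.1, -0.8, 0.8]
finger_gap: -0.0001
gripper_force: 0.3
```

Request:
send_rows --claw '[0,0]' --dp '[[0.1,0,0.5],[0,0,0]]' --rot '[[0,0,0],[0,0,0]]'

```text
time: 14.6
tool_pos: [0.5436, 0.027, 0.0967]
tcp_rot: [180.0, 10.0, 91.4]
contact_force: [0.7, -1.2, 1.5]
finger_gap: -0.0
gripper_force: 0.7
```

Request:
send_rows --claw '[0,0]' --dp '[[0.1,0,0.4],[0,0,0]]' --rot '[[0,0,0],[0,0,0]]'

```text
time: 14.8
tool_pos: [0.5436, 0.027, 0.0964]
tcp_rot: [180.0, 10.0, 91.4]
contact_force: [0.3, -1.1, 3.1]
finger_gap: 0.0
gripper_force: 1.8
```

```bash
python3 look.py w13
```

```text
14.8 [0.5436 0.027  0.0964] [ 0.3 -1.1  3.1]
[(-24, 89.6), (-16, 89.7), (-8, 91.7), (0, 92.5), (8, 94.8), (16, 95.0), (24, 95.0), (32, 94.9), (40, 94.8), (48, 94.9), (56, 94.8), (64, 94.9), (72, 94.9), (80, 94.8), (88, 86.9), (96, 99.8)]
[(-24, 89.8), (-16, 90.1), (-8, 91.7), (0, 92.5), (8, 94.7), (16, 94.8), (24, 94.8), (32, 94.8), (40, 95.0), (48, 94.8), (56, 94.7), (64, 94.8), (72, 94.8), (80, 94.7), (88, 87.0), (96, 99.7)]
```

Request:
send_rows --claw '[0,0,0,0,0,0]' --dp '[[0.1,0,0.4],[0,0,0],[-0.9,0,-5],[-3,0,-17],[-3,0,-17],[-3,0,-17]]' --rot '[[0,0,0],[0,0,0],[0,0,0],[0,0,0],[0,0,0],[0,0,0]]'

```text
time: 15.45
tool_pos: [0.5434, 0.0277, 0.1532]
tcp_rot: [-180.0, 10.0, 91.5]
contact_force: [0.3, -0.9, 0.4]
finger_gap: 0.0002
gripper_force: 0.0
```

```bash
python3 look.py w14
python3 - <<'E'
from h import *
plan([0.5507,-0.225,0.145],ori(91.5,0),9)
E
```

```text
15.45 [0.5434 0.0277 0.1532] [ 0.3 -0.9  0.4]
[(-40, 89.9), (-32, 89.9), (-24, 90.0), (-16, 89.8), (-8, 91.3), (0, 91.9), (8, 94.8), (16, 94.8), (24, 95.0), (32, 95.0), (40, 95.0), (48, 95.0), (56, 95.1), (64, 94.8), (72, 94.9), (80, 94.6), (88, 87.1), (96, 100.0)]
[(-56, 90.1), (-48, 89.9), (-40, 90.1), (-32, 90.1), (-24, 89.9), (-16, 90.2), (-8, 91.6), (0, 92.2), (8, 94.5), (16, 94.9), (24, 94.9), (32, 94.9), (40, 94.9), (48, 94.9), (56, 94.9), (64, 94.8), (72, 95.0), (80, 94.8), (88, 87.1), (96, 100.2)]
dp [[-27.5, -0.0, 6.0], [-27.6, -0.0, 5.5], [-27.7, -0.0, 5.0], [-27.8, -0.0, 4.4], [-27.9, -0.0, 3.9], [-27.9, -0.0, 3.3], [-28.0, -0.0, 2.8], [-28.0, -0.0, 2.3], [-28.1, -0.0, 1.7]]
rot [0.02, 1.1, -0.0] total [ 0.16  9.94 -0.04]
```

View pics/w14.png

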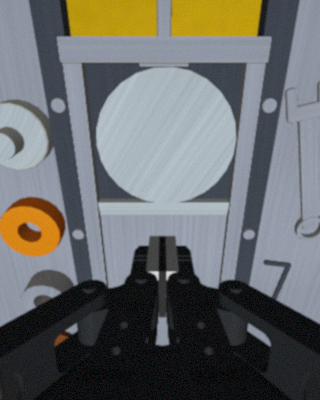

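Request:
send_rows --claw '[0,0,0,0,0,0,0,0,0,0]' --dp '[[-27.5,0,6],[-27.6,0,5.5],[-27.7,0,5],[-27.8,0,4.4],[-27.9,0,3.9],[-27.9,0,3.3],[-28,0,2.8],[-28,0,2.3],[-28,0,1.7],[0,0,0]]' --rot '[[0,1.1,0],[0,1.1,0],[0,1.1,0],[0,1.1,0],[0,1.1,0],[0,1.1,0],[0,1.1,0],[0,1.1,0],[0,1.1,0],[0,0,0]]'

```text
time: 16.5
tool_pos: [0.5491, -0.2309, 0.1417]
tcp_rot: [-180.0, 0.2, 91.1]
contact_force: [-0.1, -0.4, -0.4]
finger_gap: -0.0003
gripper_force: 0.0
```

Run:
```python
from h import *
s=sensors.sense(); c=cam("wrist",s); print(s["time"],s["tool_pos"],s["tcp_rot"],s["contact_force"])
im,d=snapshot("wrist"); K,Rm,e=c
v,u=np.mgrid[0:400,150:490]; dd=d[v,u]; P=e+(np.stack([(u-K[0,2])/K[0,0],-(v-K[1,2])/K[1,1],-np.ones(u.shape)],-1)*dd[...,None])@Rm.T
g=im[v,u].max(2); k=(dd>0)&(g<100)&(P[...,2]>.074)&(P[...,2]<.092)&(abs(P[...,1]+.186)<.012)&(abs(P[...,0]-.55)<.055)
print("bar",np.percentile(P[k],[2,50,98],axis=0).round(4),k.sum())
for x in (.535,.551,.565): 
    print([ (y,round(float(np.median(P[...,2][(abs(P[...,0]-x)<.005)&(abs(P[...,1]-y/1000)<2e-3)&(dd>0)])*1000),1)) for y in range(-200,-130,6) if ((abs(P[...,0]-x)<.005)&(abs(P[...,1]-y/1000)<2e-3)&(dd>0)).any()])
plan([0.5505,-0.225,0.074],ori(91.5,0),6)
```

```text
16.5 [ 0.54910517 -0.23089564  0.14165487] [-1.79969046e+02  1.56139149e-01  9.10616087e+01] [-0.07052915 -0.37590588 -0.39399876]
bar [[ 0.5112 -0.19    0.0817]
 [ 0.5495 -0.1843  0.086 ]
 [ 0.5874 -0.1792  0.0878]] 1939
[(-188, 85.8), (-182, 84.4), (-176, -0.5), (-170, 63.8), (-164, 64.9), (-158, 64.7), (-152, 64.9), (-146, 65.7), (-140, 89.9), (-134, 89.7)]
[(-188, 85.5), (-182, 84.7), (-176, -0.3), (-170, 63.5), (-164, 64.8), (-158, 64.8), (-152, 64.8), (-146, 65.1), (-140, 89.7), (-134, 89.7)]
[(-188, 85.6), (-182, 85.3), (-176, -0.2), (-170, 62.9), (-164, 64.9), (-158, 64.8), (-152, 64.8), (-146, 64.9), (-140, 89.8), (-134, 89.6)]
dp [[0.5, 0.2, 11.3], [0.5, 0.2, 11.3], [0.5, 0.2, 11.3], [0.5, 0.2, 11.3], [0.5, 0.2, 11.3], [0.5, 0.2, 11.3]]
rot [-0.0, 0.02, -0.05] total [-0.02  0.1  -0.3 ]
```

Request:
send_rows --claw '[0,0,0,0,0,0,0,0,0,0]' --dp '[[0,0.2,11.3],[0,0.2,11.3],[0,0.2,11.3],[0,0.2,11.3],[0,0.2,11.3],[0,0.2,11.3],[8,0,0],[6,0,0],[3,0,0],[2,0,0]]' --rot '[[0,0,-0.05],[0,0,-0.05],[0,0,-0.05],[0,0,-0.05],[0,0,-0.05],[0,0,-0.05],[0,0,0],[0,0,0],[0,0,0],[0,0,0]]'

```text
time: 17.55
tool_pos: [0.551, -0.2061, 0.0751]
tcp_rot: [179.9, 0.1, 91.8]
contact_force: [-0.2, -0.6, -0.3]
finger_gap: -0.0
gripper_force: 0.0
```

Request:
send_rows --claw '[0,0,0,0,0,0]' --dp '[[2,0,0],[2,0,0],[2,0,0],[2,0,0],[2,0,0],[2,0,0]]' --rot '[[0,0,0],[0,0,0],[0,0,0],[0,0,0],[0,0,0],[0,0,0]]'

```text
time: 18.15
tool_pos: [0.5504, -0.1981, 0.0748]
tcp_rot: [180.0, 0.3, 91.6]
contact_force: [0.8, -10.1, -0.8]
finger_gap: 0.0002
gripper_force: 5.1
```

Request:
send_rows --claw '[0,0,0,0,0,0,0,0,0,0]' --dp '[[3,0,0],[4,0,0],[4,0,0],[4,0,0],[4,0,0],[4,0,0],[4,0,0],[4,0,0],[4,0,0],[4,0,0]]' --rot '[[0,0,0],[0,0,0],[0,0,0],[0,0,0],[0,0,0],[0,0,0],[0,0,0],[0,0,0],[0,0,0],[0,0,0]]'

```text
time: 19.15
tool_pos: [0.5494, -0.159, 0.0748]
tcp_rot: [180.0, 0.3, 91.6]
contact_force: [1.7, -10.6, -0.4]
finger_gap: -0.0001
gripper_force: 5.2
```

Request:
send_rows --claw '[0,0,0,0,0,0,0,0,0,0]' --dp '[[4,0,0],[4,0,0],[4,0,0],[4,0,0],[4,0,0],[4,0,0],[4,0,0],[4,0,0],[4,0,0],[4,0,0]]' --rot '[[0,0,0],[0,0,0],[0,0,0],[0,0,0],[0,0,0],[0,0,0],[0,0,0],[0,0,0],[0,0,0],[0,0,0]]'

```text
time: 20.15
tool_pos: [0.5483, -0.1189, 0.0748]
tcp_rot: [179.9, 0.3, 91.6]
contact_force: [0.5, -10.1, 2.2]
finger_gap: 0.0002
gripper_force: 5.2
```

~37 mm left; go slower towards the stop.

Request:
send_rows --claw '[0,0,0,0,0,0,0,0,0,0]' --dp '[[4,0,0],[4,0,0],[4,0,0],[4,0,0],[4,0,0],[3,0,0],[2,0,0],[2,0,0],[1,0,0],[1,0,0]]' --rot '[[0,0,0],[0,0,0],[0,0,0],[0,0,0],[0,0,0],[0,0,0],[0,0,0],[0,0,0],[0,0,0],[0,0,0]]'

```text
time: 21.15
tool_pos: [0.5475, -0.0899, 0.0747]
tcp_rot: [179.9, 0.3, 91.6]
contact_force: [2.0, -10.4, 2.2]
finger_gap: -0.0003
gripper_force: 5.0
```

Request:
send_rows --claw '[0,0,0,0,0]' --dp '[[1,0,0],[1,0,0],[1,0,0],[0.5,0,0],[0.5,0,0]]' --rot '[[0,0,0],[0,0,0],[0,0,0],[0,0,0],[0,0,0]]'

```text
time: 21.65
tool_pos: [0.5474, -0.0859, 0.0747]
tcp_rot: [179.9, 0.3, 91.6]
contact_force: [1.3, -9.7, 1.8]
finger_gap: -0.0001
gripper_force: 5.0
```

Request:
send_rows --claw '[0,0,0,0]' --dp '[[0.5,0,0],[0.5,0,0],[0.5,0,0],[0.5,0,0]]' --rot '[[0,0,0],[0,0,0],[0,0,0],[0,0,0]]'

```text
time: 22.05
tool_pos: [0.5474, -0.0839, 0.0748]
tcp_rot: [179.9, 0.3, 91.6]
contact_force: [1.8, -10.3, 1.5]
finger_gap: 0.0003
gripper_force: 5.0
```

Request:
send_rows --claw '[0,0]' --dp '[[0.5,0,0],[0.5,0,0]]' --rot '[[0,0,0],[0,0,0]]'

```text
time: 22.25
tool_pos: [0.5474, -0.0829, 0.0748]
tcp_rot: [179.9, 0.3, 91.6]
contact_force: [2.2, -11.6, 1.8]
finger_gap: 0.0002
gripper_force: 5.0
```

Request:
send_rows --claw '[0,0]' --dp '[[0.5,0,0],[0.4,0,0]]' --rot '[[0,0,0],[0,0,0]]'

```text
time: 22.45
tool_pos: [0.5474, -0.082, 0.0748]
tcp_rot: [179.9, 0.3, 91.6]
contact_force: [1.4, -10.4, 1.8]
finger_gap: -0.0001
gripper_force: 5.0
```

Request:
send_rows --claw '[0,0]' --dp '[[0.5,0,0],[0.4,0,0]]' --rot '[[0,0,0],[0,0,0]]'

```text
time: 22.65
tool_pos: [0.5473, -0.0817, 0.0748]
tcp_rot: [179.9, 0.3, 91.5]
contact_force: [1.4, -12.7, 1.8]
finger_gap: -0.0001
gripper_force: 6.5
```

Request:
send_rows --claw '[0,0]' --dp '[[0.5,0,0],[0.4,0,0]]' --rot '[[0,0,0],[0,0,0]]'

```text
time: 22.85
tool_pos: [0.5473, -0.0817, 0.0748]
tcp_rot: [179.9, 0.4, 91.5]
contact_force: [3.0, -16.0, 2.1]
finger_gap: -0.0001
gripper_force: 7.8
```

Request:
send_rows --claw '[0,0]' --dp '[[0.4,0,0],[0.4,0,0]]' --rot '[[0,0,0],[0,0,0]]'

```text
time: 23.05
tool_pos: [0.5473, -0.0816, 0.0748]
tcp_rot: [179.9, 0.4, 91.5]
contact_force: [3.7, -17.5, 1.4]
finger_gap: -0.0003
gripper_force: 9.0
```

Request:
send_rows --claw '[0,0,0,0,0,0,0,0,0,0]' --dp '[[-3,0,0],[-8,0,0],[-15,0,0],[-25,0,0],[-20,0,-15],[-20,0,-25],[-30,0,-35],[-40,0,-35],[-40,0,-20],[0,0,0]]' --rot '[[0,0,0],[0,0,0],[0,0,0],[0,0,0],[0,0,0],[0,0,0],[0,0,0],[0,0,0],[0,0,0],[0,0,0]]'

```text
time: 24.05
tool_pos: [0.5525, -0.2828, 0.2053]
tcp_rot: [179.8, 0.4, 91.3]
contact_force: [-1.0, 0.1, -0.4]
finger_gap: -0.0001
gripper_force: 0.0
```

Run:
```python
from h import *
a,_=snapshot("scene"); cv2.imwrite("pics/end.png",cv2.resize(a[100:300,180:460],None,fx=2.5,fy=2.5))
```

```text
(no output)
```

View pics/end.png

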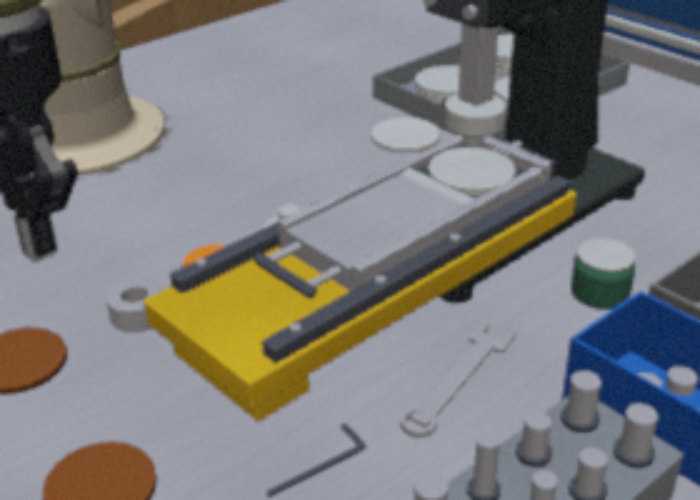

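The slide is fully in. The blank at (472,170) lies flat behind the lip, under the ram, and nothing else on the cart has moved.

```bash
python3 -c "
from plant import env
print(env.finish_job())"
```

```text
the job is handed in; nothing more can be done
None
```

The press is loaded and the job is handed in: the blank lies flat in the pocket behind the lip, and the slide is home against its stop after 120 mm of travel. The highest force reading was about 18 N, on the bar at the stop, and it took about 24 s. The verdict was not shown.

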